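# Turn over a pigment jar to loosen the settled pigment

### The arm

A 6-joint arm with a two-finger parallel gripper is mounted at the origin on the work surface. World frame = base frame: x ahead of the robot, y to its left, z up, the work surface at z = 0. Lengths are in m, angles in degrees, forces in N, time in s.
With the tool pointing down it reaches from about 0.3 to 0.775 m from the base axis. Payload 14.6 kg.
Tool frame: the origin (TCP) lies at the centre of the arm's flange, where the gripper is bolted on; the fingertips stand 199 mm ahead of it and the grasp point (between the pads) lies 180 mm ahead of it (r.grasp_offset is the distance from the TCP to the grasp point, in m); z points along the fingers, y is the line along which they close (so a half turn about z gives the same grasp; the last joint's range is limited). The gripper opens to 94 mm and grips with 3 to 60 N. Pads are 16 mm wide; open, the fingers measure 119 mm over their backs; the gripper's body (75 mm by 177 mm) begins 78 mm behind the grasp point.
Start: joints at [59.897, 17.183, 87.147, -0, 75.671, -3.816], TCP at [0.244, 0.493, 0.405] pointing down, gripper open.
Joint ranges: [-173.82, 173.82], [-45.26, 126.66], [13.44, 144.39], [-59.66, 239.66], [0, 175.72], [-146.38, 146.38]. Speed limits (degrees/s): [127.2, 127.2, 147.25, 180, 180, 180].

### API

Orientations are given as a 3x3 rotation matrix whose columns are the frame's x, y, z axes.
In Python, from workcell import r, viewer gives the robot as it stands.
- The arm moves only by the shell command python3 -m inch 'ROWS' [FORCE]. ROWS is text: rows parted by semicolons, each of 7 numbers parted by spaces: the opening, from 0 (shut) to 1 (fully open), then the shift along the world's x, y, z in mm, then the turn, a rotation vector about the world's x, y, z in degrees. In form: jaw dx dy dz wx wy wz; .... A call has exactly 10 rows; each row shifts and turns the commanded pose from where the row before left it; what a row does not reach is not made up. A row lasts 1/8 s, in which the tool goes at most 62.5 mm and 10.7 degrees, less where a joint would pass 70% of its speed; a pose out of reach is approached as far as the arm can. A call with a gripper value outside its range is refused whole. The fingers move at their own pace and stop on an object; FORCE is the grip in N (left out, the last holds). Time passes only in rows, so rows that do not move let the fingers close, or fill a call up. It gives the time, the measured TCP pose, the force, the opening and the grip force at its end, in the units of the state.
- r.get_obs(): the state, without advancing time (a new reading comes with each control period).
- viewer.get_image(name): name is "side" or "top"; returns the picture (480x640x3 uint8, blue, green, red); there is no depth.
- viewer.camera_params(name): a dict with "fx", "fy", "cx", "cy" (pixels), "R" (3x3) and "t" (3): a world point X has camera coordinates R X + t. Camera axes: x right, y down, z forward; pixel columns grow to the right and rows downward; lengths in m; the calibration is good to about 2 mm. A picture is of the moment at which its call begins. camera_params takes no time and is no camera call.
- r.finish_job(): hands the job in; it is judged then, once.
The state is a dict: "t": time; "q": joint angles; "qvel": joint speeds; "effort": joint torques, N m; "ee_pos": TCP position; "ee_rot": TCP orientation; "wrist_force": force on the tool from outside, world axes, zero at the start; "torque": the same for the moment, N m; "gripper_width": finger opening in m; "grip_force": force on a finger pad.
Only numpy, scipy, OpenCV 4.12 (cv2) and the standard library are available. Lean on these libraries where they do the work, as an engineer would, in place of code of your own. Each camera call takes 0.05 s, during which the arm holds its last target. There are 200 camera calls.

### The job

Take the square capped jar, turn it fully upside down and keep it still like that for two seconds to loosen the settled pigment, then set it upright on the square wooden coaster, centred and lined up with its sides, and let go. You may lay it on its side on the table to change grip, but always put it down gently. Leave the round jar, the ceramic dish and the fan where they are.

Things in the scene. Friction and masses are not known exactly. Their poses are not given: they have to be found in the camera images.
- jar: loose square jar, upright at the start: amber glass body 52 x 52 mm, 56 mm tall; round black cap 40 mm across, 15 mm tall, on a 4 mm neck; 75 mm tall in all, 200 to 390 g. Origin: centre of the underside; z points to the cap, x and y are normal to the flat sides. The glass part is centred 28 mm up z. Laid on a flat side it does not roll and its axis is 26 mm above the table.
- coaster: fixed square wooden coaster 90 x 90 mm, 8 mm thick, on the table. Origin at the centre of its underside (table level), so its top is 8 mm above; x and y are along its sides.
- roundjar: bystander: loose round amber glass jar with black cap, 58 mm across and 70 mm tall. Origin at the centre of its underside, z up.
- dish: bystander: loose pale green ceramic ink dish, 112 mm across, 36 mm tall. Origin at the centre of its underside.
- fan: bystander: painted round hand fan lying flat, 5 mm thick; blade 150 mm across, its centre at the origin; wooden handle along -x out to 210 mm.
- table: the white work table, fixed, top at z = 0; its pose carries no other information.

How it is judged:
By the outcome, as a careful person would: the job done as asked, in the order asked, and still so for the second after the job is handed in, with the robot touching nothing.
It also fails if it takes over 72 s, if anything falls off the work surface, if the arm or the gripper's body presses on something with over 40 N, if the wrist force passes 120 N, or if a joint passes its speed limit or range.

## Working session

There is one attempt and no reset: what is moved stays moved. The work goes in short steps, Python scripts to look and compute and a shell command to move; the robot and the scene stay as the last step left them, time stands still between calls to the robot, and variables do not carry over. Pictures are saved under pics/ and viewed, at most 10 in all, crops included, and the job is handed in when it is done.

```bash
ls; mkdir -p pics
python3 - <<'E'
from workcell import r, viewer
import cv2, numpy as np
for n in("top","side"):
    cv2.imwrite(f"pics/{n}0.png",viewer.get_image(n)); p=viewer.camera_params(n)
    print(n,p["fx"],p["cx"],p["cy"],np.round(p["R"],3).tolist(),np.round(p["t"],3), -np.array(p["R"]).T@p["t"])
o=r.get_obs();print(np.round(o["ee_rot"],3),o["t"],r.grasp_offset)
E
```

```text
pics
top 464.87197975321624 320.88898056091887 232.26303321571498 [[-0.001, -0.999, -0.034], [-0.984, 0.007, -0.181], [0.181, 0.033, -0.983]] [0.018 0.607 0.918] [ 0.43112988 -0.01710916  1.01239551]
side 537.3815851666425 322.99737463922895 232.88033388175845 [[0.904, -0.427, -0.002], [-0.284, -0.597, -0.75], [0.319, 0.679, -0.661]] [-0.546  0.213  0.846] [ 0.28446737 -0.68013696  0.71845959]
[[-0.897  0.443 -0.001]
 [ 0.443  0.897 -0.001]
 [ 0.    -0.001 -1.   ]] 0.1 0.1804
```

View pics/top0.png

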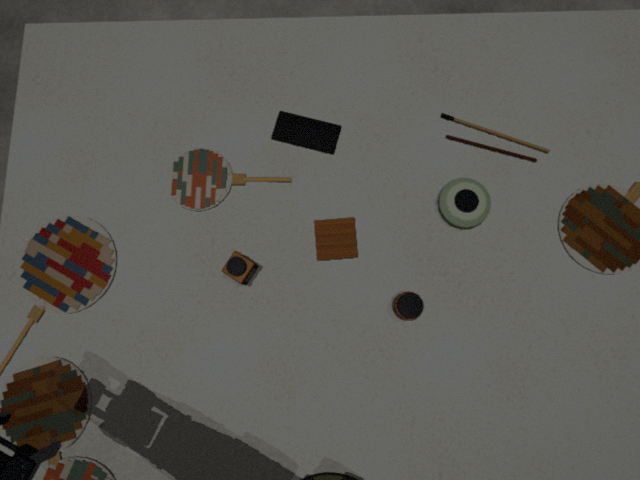

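View pics/side0.png

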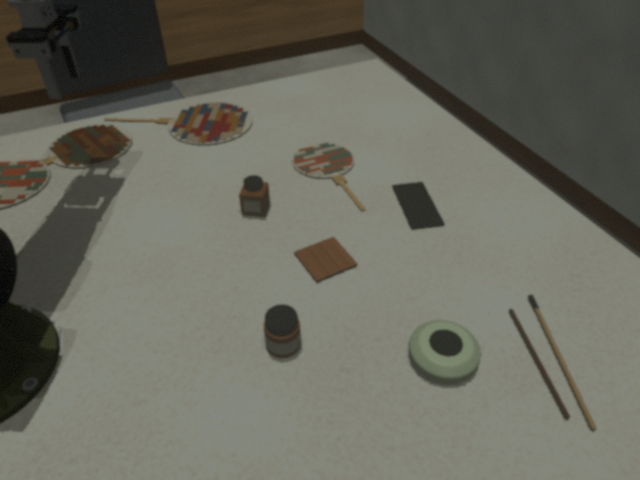

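The square jar's cap is at about (237,265) in the top view and the coaster at about (336,239). The fan is at (203,180), the round jar at (408,306) and the dish at (464,203).

```bash
cat > h.py <<'E'
from workcell import r, viewer
import cv2, numpy as np
def ray(n,px,z):
    p=viewer.camera_params(n); R=np.array(p["R"]); c=-R.T@p["t"]
    px=np.atleast_2d(px).astype(float)
    d=np.c_[(px[:,0]-p["cx"])/p["fx"],(px[:,1]-p["cy"])/p["fy"],np.ones(len(px))]@R
    return c+d*((z-c[2])/d[:,2])[:,None]
def proj(n,X):
    p=viewer.camera_params(n); Y=np.atleast_2d(X)@np.array(p["R"]).T+p["t"]
    return Y[:,:2]/Y[:,2:]*[p["fx"],p["fy"]]+[p["cx"],p["cy"]]
E
python3 - <<'E'
from h import *
print([a for a in dir(r) if a[0]!='_'])
im=cv2.imread("pics/top0.png")
hsv=cv2.cvtColor(im,cv2.COLOR_BGR2HSV)
def big(m,x0,y0,x1,y1):
    k=np.zeros_like(m);k[y0:y1,x0:x1]=m[y0:y1,x0:x1]
    return max(cv2.findContours(k,cv2.RETR_EXTERNAL,cv2.CHAIN_APPROX_NONE)[0],key=cv2.contourArea)
brown=cv2.inRange(hsv,(3,80,30),(25,255,255))
c=big(brown,300,200,370,275); q=cv2.boxPoints(cv2.minAreaRect(c)); P=ray("top",q,.008)[:,:2]
print("coaster",P.round(4).tolist(),P.mean(0),np.linalg.norm(np.diff(P,axis=0),axis=1),np.degrees(np.arctan2(*(P[1]-P[0])[::-1])))
blk=cv2.inRange(hsv,(0,0,0),(180,255,50))
cv2.imwrite("pics/crop.png",np.vstack([cv2.resize(im[235:300,205:280],None,fx=6,fy=6,interpolation=0)]))
c=big(cv2.inRange(im.max(2),0,45),222,250,252,280);M=cv2.moments(c);print("cap",M["m00"],ray("top",[M["m10"]/M["m00"],M["m01"]/M["m00"]],.075), [M["m10"]/M["m00"],M["m01"]/M["m00"]])
E
```

```text
['MotionError', 'finish_job', 'get_obs', 'grasp_offset']
coaster [[0.6428, 0.0331], [0.6501, -0.0561], [0.5614, -0.0625], [0.5541, 0.0253]] [ 0.60212868 -0.01507677] [0.0894922  0.08889963 0.0880742 ] -85.33895632423722
cap 268.0 [[0.53500944 0.1874218  0.075     ]] [236.1878109452736, 265.9720149253731]
```

View pics/crop.png

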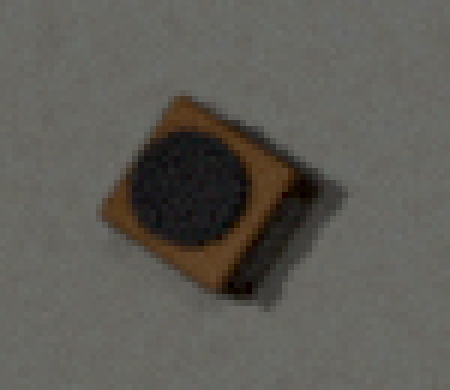

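The crop shows the glass top as an orange square with corners at crop (180,97), (300,185), (222,292) and (104,208), with the cap inside it.

Run:
```python
from h import *
q=np.array([[180,97],[300,185],[222,292],[104,208]])/6+[204.5,234.5]
P=ray("top",q,.056)[:,:2];print(P,P.mean(0),np.linalg.norm(np.diff(P,axis=0),axis=1))
for i in range(3): print(np.degrees(np.arctan2(*(P[i+1]-P[i])[::-1])))
# refine with colour mask
im=cv2.imread("pics/top0.png");h=cv2.cvtColor(im,cv2.COLOR_BGR2HSV)
m=cv2.inRange(h,(3,90,50),(25,255,255));k=np.zeros_like(m);k[245:290,215:262]=m[245:290,215:262]
c=np.vstack(cv2.findContours(k,cv2.RETR_EXTERNAL,cv2.CHAIN_APPROX_NONE)[0])
w=ray("top",c[:,0],.056)[:,:2].astype(np.float32);print(cv2.minAreaRect(w*1000))
print("side: ",proj("side",[[.535,.187,.075],[.602,-.015,.008]]))
```

```text
[[0.56925409 0.19614322]
 [0.53825112 0.15332988]
 [0.50144845 0.17939644]
 [0.53060543 0.2213897 ]] [0.53488977 0.18756481] [0.05285988 0.0450988  0.05112302]
-125.90990172034739
144.6908499159061
55.22677620075019
((535.732177734375, 188.41983032226562), (50.186737060546875, 50.5709228515625), 57.18503952026367)
side:  [[252.96512164 180.54778265]
 [325.30045879 256.72946086]]
```

```bash
cat >> h.py <<'E'
from scipy.spatial.transform import Rotation as Ro
def target(psi,e,inv=False):
    p,e=np.radians([psi,e]); d=np.array([np.cos(e)*np.cos(p),np.cos(e)*np.sin(p),-np.sin(e)])
    y=np.array([-np.sin(p),np.cos(p),0]); R=np.c_[np.cross(y,d),y,d]
    return R
def togo(G,R):
    o=r.get_obs(); R0=np.array(o["ee_rot"]); tcp=np.array(G)-r.grasp_offset*R[:,2]
    print("t",o["t"],"q",np.round(o["q"],1),"grasp now",np.round(o["ee_pos"]+r.grasp_offset*R0[:,2],4),"w",round(o["gripper_width"],4),"F",np.round(o["wrist_force"],1))
    print("shift mm",((tcp-o["ee_pos"])*1000).round(1),"turn deg",Ro.from_matrix(R@R0.T).as_rotvec(degrees=True).round(2))
E
python3 - <<'E'
from h import *
R=target(-34,50); togo(np.array([.535,.188,.032])-.1*R[:,2],R)
E
python3 -m inch '1 14 -20 -16 0 0 -4; 1 14 -20 -16 0 0 -4; 1 14 -20 -16 -4.5 -6.6 0; 1 14 -20 -16 -4.5 -6.6 0; 1 14 -20 -16 -4.5 -6.6 0; 1 14 -20 -16 -4.5 -6.6 0; 1 14 -20 -16 -4.5 -6.6 0; 1 14 -20 -16 0 0 0; 1 14 -20 -15 0 0 0; 1 14 -20 -15 0 0 0' 15
python3 - <<'E'
from h import *
R=target(-34,50); togo(np.array([.535,.188,.032])-.1*R[:,2],R)
cv2.imwrite("pics/top1.png",viewer.get_image("top"))
E
```

```text
t 0.1 q [59.9 17.2 87.2  0.  75.7 -3.8] grasp now [0.2435 0.4929 0.2238] w 0.0945 F [0.7 0.5 0.1]
shift mm [ 142.  -204.3 -157.4] turn deg [-20.05 -34.65  -7.38]
t: 1.35
ee_pos: [0.3839, 0.2924, 0.246]
ee_rot: [[-0.634, 0.563, 0.53], [0.432, 0.826, -0.362], [-0.642, -0.0, -0.767]]
wrist_force: [0.3, 0.7, 0.1]
gripper_width: 0.0942
grip_force: 0.0
t 1.35 q [ 38.1  20.8 108.9 -52.7  50.3  17.5] grasp now [0.4795 0.2272 0.1077] w 0.0942 F [0.3 0.7 0.1]
shift mm [ 1.7 -3.6  0.8] turn deg [-0.02 -0.07  0.28]
```

```bash
python3 -m inch '1 5 -25 12 0 0 9; 1 5 -25 12 0 0 9; 1 5 -25 12 0 0 9; 1 5 -25 12 0 0 9; 1 5 -25 12 0 0 9; 1 5 -25 -12 0 0 9; 1 5 -26 -12 0 0 9; 1 5 -26 -12 0 0 9; 1 5 -26 -12 0 0 9; 1 5 -26 -12 0 0 9' 15 | head -1
python3 - <<'E'
from h import *
R=target(56,50); togo(np.array([.535,.188,.032])-.1*R[:,2],R)
cv2.imwrite("pics/top2.png",np.vstack([viewer.get_image("top")[150:390,150:470],viewer.get_image("side")[80:320,120:440]]))
E
```

```text
t: 2.65
t 2.65 q [  11.3    9.4  119.4   26.3   18.4 -125.8] grasp now [0.509  0.1752 0.1217] w 0.0941 F [-0.2  0.2 -0.5]
shift mm [ 19.5 -92.  -22.1] turn deg [ 2.7  -3.91 31.29]
```

View pics/top2.png

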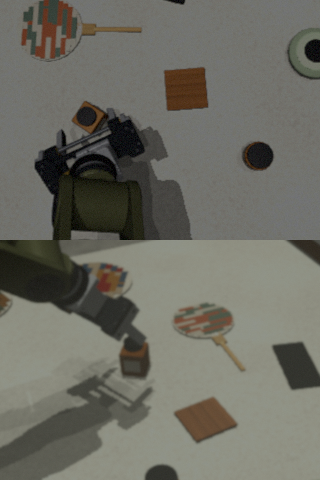

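Nothing has been touched yet; the fingers hover just short of the jar at crop (88,117) in the top half. The turn was limited by joint speed, so I'm completing it now.

```bash
python3 -m inch '1 2.5 -11.5 -1 .3 -.5 4; 1 2.5 -11.5 -1 .3 -.5 4; 1 2.5 -11.5 -1 .3 -.5 4; 1 2.5 -11.5 -3 .3 -.5 4; 1 2.5 -11.5 -4 .3 -.5 4; 1 2.5 -11.5 -4 .3 -.5 4; 1 2.5 -11.5 -4 .3 -.5 4; 1 2 -11.5 -4 .3 -.4 3; 1 0 0 0 0 0 0; 1 0 0 0 0 0 0' | head -1
python3 - <<'E'
from h import *
R=target(56,50); togo(np.array([.535,.188,.032])-.1*R[:,2],R);togo(np.array([.535,.188,.032]),R)
E
```

```text
t: 4.0
t 4.0 q [  12.2    7.1  112.3   27.7   36.3 -146.3] grasp now [0.4995 0.2165 0.1721] w 0.0937 F [-0.1  0.1 -0.4]
shift mm [   2.7 -112.5  -79.1] turn deg [ 8.6  -2.92  7.48]
t 4.0 q [  12.2    7.1  112.3   27.7   36.3 -146.3] grasp now [0.4995 0.2165 0.1721] w 0.0937 F [-0.1  0.1 -0.4]
shift mm [  38.6  -59.2 -155.7] turn deg [ 8.6  -2.92  7.48]
```

```bash
sed -i 's/return R$/return R*[-1,-1,1] if inv else R/' h.py
python3 - <<'E'
from h import *
R=target(56,50,True); togo(np.array([.535,.188,.032])-.1*R[:,2],R); print(r.get_obs()["ee_rot"])
E
```

```text
t 4.0 q [  12.2    7.1  112.3   27.7   36.3 -146.3] grasp now [0.4995 0.2165 0.1721] w 0.0937 F [-0.1  0.1 -0.4]
shift mm [   2.7 -112.5  -79.1] turn deg [  65.59   79.04 -142.69]
[[-0.54288519 -0.75052998  0.3768029 ]
 [-0.65906165  0.65883339  0.36273448]
 [-0.52049343 -0.05141317 -0.85231642]]
```

```bash
python3 -m inch '1 0 -11 0 3.3 4 -7.1; 1 0 -11 0 3.3 4 -7.1; 1 0 -11 0 3.3 4 -7.1; 1 0 -11 0 3.3 4 -7.1; 1 0 -11 0 3.3 4 -7.1; 1 0 -11 0 3.3 4 -7.1; 1 0 -11 0 3.3 4 -7.1; 1 0 -11 0 3.3 4 -7.1; 1 0 -11 0 3.3 4 -7.1; 1 0 -11 0 3.3 4 -7.1' | head -1
python3 -m inch '1 0 0 -8 3.3 4 -7.1; 1 0 0 -8 3.3 4 -7.1; 1 0 0 -8 3.3 4 -7.1; 1 0 0 -8 3.3 4 -7.1; 1 0 0 -8 3.3 4 -7.1; 1 0 0 -8 3.3 4 -7.1; 1 0 0 -8 3.3 4 -7.1; 1 0 0 -8 3.3 4 -7.1; 1 0 0 -8 3.3 4 -7.1; 1 0 0 -8 3.3 4 -7.1' | head -1
python3 - <<'E'
from h import *
R=target(56,50,True); togo(np.array([.535,.188,.032])-.1*R[:,2],R);togo(np.array([.535,.188,.032]),R)
E
```

```text
t: 5.25
t: 6.5
t 6.5 q [ -4.9  14.  118.7  59.   41.8 -14.5] grasp now [0.4971 0.1388 0.109 ] w 0.094 F [-0.4  0.  -0.5]
shift mm [ 2.7 -2.4  1.1] turn deg [-0.8   0.19  0.15]
t 6.5 q [ -4.9  14.  118.7  59.   41.8 -14.5] grasp now [0.4971 0.1388 0.109 ] w 0.094 F [-0.4  0.  -0.5]
shift mm [ 38.6  50.9 -75.5] turn deg [-0.8   0.19  0.15]
```

```bash
python3 -m inch '1 2.7 -2.4 1 -.8 .2 .1; 1 5 7 -10; 1 5 7 -10; 1 5 7 -10' >/dev/null 2>&1
python3 -m inch '1 2.7 -2.4 1 -.8 .2 .1; 1 0 0 0 0 0 0; 1 4.5 6.7 -9.6 0 0 0; 1 4.5 6.7 -9.6 0 0 0; 1 4.5 6.7 -9.6 0 0 0; 1 4.5 6.7 -9.6 0 0 0; 1 4.5 6.7 -9.6 0 0 0; 1 4.5 6.7 -9.6 0 0 0; 1 4.5 6.7 -9.6 0 0 0; 1 4.4 6.4 -9.4 0 0 0' | head -1
python3 - <<'E'
from h import *
R=target(56,50,True);togo(np.array([.535,.188,.032]),R)
cv2.imwrite("pics/top3.png",np.vstack([viewer.get_image("top")[150:390,150:470],viewer.get_image("side")[80:320,120:440]]))
E
```

```text
t: 7.75
t 7.75 q [  2.3  27.5 113.3  70.   33.5 -22.9] grasp now [0.5353 0.1887 0.0317] w 0.0936 F [-1.   0.4  0.2]
shift mm [-0.4 -0.6  0.3] turn deg [ 0.1   0.15 -0.24]
```

View pics/top3.png

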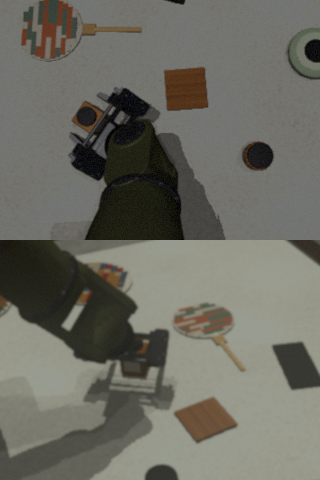

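The jar, with its cap at crop (87,117), sits between the open fingers. Next I close and lift.

```bash
python3 -m inch '0.4 0 0 0 0 0 0; 0.4 0 0 0 0 0 0; 0.4 0 0 0 0 0 0; 0.4 0 0 0 0 0 0; 0.3 0 0 0 0 0 0; 0.3 0 0 0 0 0 0; 0.3 0 0 0 0 0 0; 0.3 0 0 0 0 0 0; 0.3 0 0 0 0 0 0; 0.3 0 0 0 0 0 0' 40 | tail -3
python3 -m inch '0.3 0 0 2 0 0 0; 0.3 0 0 4 0 0 0; 0.3 0 0 8 0 0 0; 0.3 0 0 12 0 0 0; 0.3 0 0 16 0 0 0; 0.3 0 0 20 0 0 0; 0.3 0 0 24 0 0 0; 0.3 0 0 24 0 0 0; 0.3 0 0 24 0 0 0; 0.3 0 0 24 0 0 0'
python3 - <<'E'
from h import *
R=target(4.66,50,True);togo(np.array([.60,-.015,.4]),R)
E
```

```text
wrist_force: [-2.1, -3.3, 5.6]
gripper_width: 0.0519
grip_force: 40.0
t: 10.35
ee_pos: [0.47, 0.0921, 0.3298]
ee_rot: [[0.424, 0.831, 0.359], [0.638, -0.556, 0.533], [0.642, 0.004, -0.766]]
wrist_force: [-0.0, -0.8, -1.7]
gripper_width: 0.052
grip_force: 39.9
t 10.35 q [  2.2  10.2 109.   47.   45.1   6.3] grasp now [0.5348 0.1881 0.1916] w 0.052 F [-0.  -0.8 -1.7]
shift mm [  14.5 -116.5  208.4] turn deg [  0.19   0.08 -51.58]
```

```bash
python3 -m inch '0.3 -2 -11 7 0 0 -3; 0.3 -2 -11 7 0 0 -5; 0.3 -2 -11 7 0 0 -5.6; 0.3 -2 -11 7 0 0 -6; 0.3 -2 -11 7 0 0 -6; 0.3 -2 -11 7 0 0 -6; 0.3 -2 -11 7 0 0 -6; 0.3 -2 -11 7 0 0 -5; 0.3 -2 -11 7 0 0 -5; 0.3 -2 -11 7 0 0 -4' | head -1
python3 - <<'E'
from h import *
R=target(4.66,50,True);togo(np.array([.60,-.015,.26]),R)
E
```

```text
t: 11.6
t 11.6 q [ -8.3  -0.5 110.5  15.4  31.6  66.9] grasp now [ 0.5655 -0.0096  0.261 ] w 0.0521 F [ 0.3 -0.7 -2.2]
shift mm [34.6 -6.2 -1. ] turn deg [0.18 0.02 0.18]
```

```bash
python3 -m inch '0.3 0 0 0 6 .5 0; 0.3 0 0 0 8 .65 0; 0.3 0 0 0 9 .73 0; 0.3 0 0 0 9 .73 0; 0.3 0 0 0 9 .73 0; 0.3 0 0 0 9 .73 0; 0.3 0 0 0 9 .73 0; 0.3 0 0 0 9 .73 0; 0.3 0 0 0 9 .73 0; 0.3 0 0 0 9 .73 0' | head -1
python3 - <<'E'
from h import *
R=target(4.66,50,True);a=np.radians(4.66)
togo([0,0,0],Ro.from_rotvec(np.pi*np.array([np.cos(a),np.sin(a),0])).as_matrix()@R)
E
```

```text
t: 12.85
t 12.85 q [-15.6   4.7 112.5  96.8  71.2  59.7] grasp now [0.5543 0.129  0.3901] w 0.052 F [ 0.1  0.7 -1.9]
shift mm [-565.5    8.5 -537.1] turn deg [ 9.334e+01  7.630e+00 -3.000e-02]
```

Tracking well; 93.3° to go.

```bash
python3 -m inch '0.3 0 0 0 9.5 .77 0; 0.3 0 0 0 9.5 .77 0; 0.3 0 0 0 9.5 .77 0; 0.3 0 0 0 9.5 .77 0; 0.3 0 0 0 9.5 .77 0; 0.3 0 0 0 9.5 .77 0; 0.3 0 0 0 9.5 .77 0; 0.3 0 0 0 9.5 .77 0; 0.3 0 0 0 9 .75 0; 0.3 0 0 0 8 .65 0' | head -1
python3 - <<'E'
from h import *
R=target(4.66,50,True);a=np.radians(4.66)
togo([0,0,0],Ro.from_rotvec(np.pi*np.array([np.cos(a),np.sin(a),0])).as_matrix()@R)
E
```

```text
t: 14.1
t 14.1 q [ -8.3   8.9 117.2 171.4  86.9 100.3] grasp now [ 0.5654 -0.0075  0.5372] w 0.0517 F [ 0.3 -0.4 -1.5]
shift mm [-565.6    8.4 -537.1] turn deg [ 0.31  0.07 -0.07]
```

```bash
for i in 1 2; do python3 -m inch '0.3 0 0 0 0 0 0; 0.3 0 0 0 0 0 0; 0.3 0 0 0 0 0 0; 0.3 0 0 0 0 0 0; 0.3 0 0 0 0 0 0; 0.3 0 0 0 0 0 0; 0.3 0 0 0 0 0 0; 0.3 0 0 0 0 0 0; 0.3 0 0 0 0 0 0; 0.3 0 0 0 0 0 0' | head -1; done
python3 - <<'E'
from h import *
print(proj("side",[.565,-.0075,.537]),proj("top",[.565,-.0075,.537]))
a=viewer.get_image("side");b=viewer.get_image("top")
def crop(im,c): return cv2.resize(im[max(c[1]-70,0):max(c[1]-70,0)+140,c[0]-80:c[0]+80],None,fx=3,fy=3,interpolation=cv2.INTER_CUBIC)
cs=proj("side",[.565,-.0075,.537])[0].astype(int)
cv2.imwrite("pics/inv.png",cv2.convertScaleAbs(crop(a,cs),alpha=1.8))
E
```

```text
t: 15.35
t: 16.6
[[296.17871022 -45.74682542]] [[326.98243104 189.03936113]]
```

View pics/inv.png

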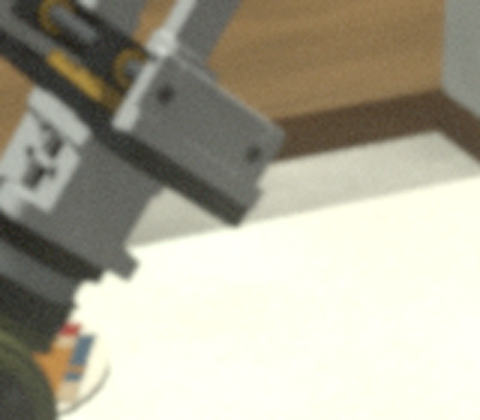

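The side view shows the gripper pointing up, but the jar is above the frame, so this picture doesn't confirm its pose. The hold was 2.5 s with the grip steady at 52 mm. I'll turn it back the same way and check the jar's tilt before placing.

```bash
python3 -m inch '0.3 0 0 0 0 0 0; 0.3 0 0 0 -8 -.65 0; 0.3 0 0 0 -9 -.73 0; 0.3 0 0 0 -9.5 -.77 0; 0.3 0 0 0 -9.5 -.77 0; 0.3 0 0 0 -9.5 -.77 0; 0.3 0 0 0 -9.5 -.77 0; 0.3 0 0 0 -9.5 -.77 0; 0.3 0 0 0 -9.5 -.77 0; 0.3 0 0 0 -9.5 -.77 0' | head -1
python3 -m inch '0.3 0 0 0 -9.5 -.77 0; 0.3 0 0 0 -9.5 -.77 0; 0.3 0 0 0 -9.5 -.77 0; 0.3 0 0 0 -9.5 -.77 0; 0.3 0 0 0 -9.5 -.77 0; 0.3 0 0 0 -9.5 -.77 0; 0.3 0 0 0 -9.5 -.77 0; 0.3 0 0 0 -9.5 -.77 0; 0.3 0 0 0 -9 -.73 0; 0.3 0 0 0 -8 -.65 0' | head -1
python3 - <<'E'
from h import *
R=target(4.66,50,True);togo(np.array([.602,-.015,.08]),R)
E
```

```text
t: 17.95
t: 19.2
t 19.2 q [ -8.5  -0.4 110.4  18.9  32.4  65. ] grasp now [ 0.5653 -0.0035  0.2605] w 0.052 F [-0.6 -1.  -3.1]
shift mm [  36.3   -6.5 -180.4] turn deg [-2.06 -0.18 -0.01]
```

```bash
python3 -m inch '0.3 3.6 -.65 -9 -.2 0 0; 0.3 3.6 -.65 -9 -.2 0 0; 0.3 3.6 -.65 -9 -.2 0 0; 0.3 3.6 -.65 -9 -.2 0 0; 0.3 3.6 -.65 -9 -.2 0 0; 0.3 3.6 -.65 -9 -.2 0 0; 0.3 3.6 -.65 -9 -.2 0 0; 0.3 3.6 -.65 -9 -.2 0 0; 0.3 3.6 -.65 -9 -.2 0 0; 0.3 3.6 -.65 -9 -.2 0 0' | head -1
python3 - <<'E'
from h import *
R=target(4.66,50,True);togo(np.array([.602,-.015,.08]),R)
E
python3 -m inch '0.3 0 0 -6 0 0 0; 0.3 0 0 -6 0 0 0; 0.3 0 0 -6 0 0 0; 0.3 0 0 -6 0 0 0; 0.3 0 0 -6 0 0 0; 0.3 0 0 -6 0 0 0; 0.3 0 0 -6 0 0 0; 0.3 0 0 -6 0 0 0; 0.3 0 0 -6 0 0 0; 0.3 0 0 -6 0 0 0' | head -1
python3 - <<'E'
from h import *
R=target(4.66,50,True);togo(np.array([.602,-.015,.08]),R)
E
```

```text
t: 20.45
t 20.45 q [ -8.4  11.5 110.9  25.3  20.4  56.1] grasp now [ 0.6016 -0.0144  0.1695] w 0.0518 F [ 0.2  0.8 -2.5]
shift mm [ -0.    0.1 -89.8] turn deg [-0.31 -0.18  0.03]
t: 21.7
t 21.7 q [ -8.4  17.5 113.2  40.3  13.3  40.5] grasp now [ 0.6014 -0.0143  0.1097] w 0.0521 F [-0.5 -0.5 -2.6]
shift mm [  0.2   0.  -30. ] turn deg [-0.31 -0.18  0.03]
```

```bash
python3 -m inch '0.3 0 0 -3 -.3 -.2 0; 0.3 0 0 -3 0 0 0; 0.3 0 0 -3 0 0 0; 0.3 0 0 -3 0 0 0; 0.3 0 0 -3 0 0 0; 0.3 0 0 -3 0 0 0; 0.3 0 0 -3 0 0 0; 0.3 0 0 -3 0 0 0; 0.3 0 0 -3 0 0 0; 0.3 0 0 -3 0 0 0' | head -1
python3 - <<'E'
from h import *
R=target(4.66,50,True);togo(np.array([.602,-.015,.042]),R)
a=viewer.get_image("side");b=viewer.get_image("top");cv2.imwrite("pics/s4.png",a);cv2.imwrite("pics/t4.png",b)
cs=proj("side",[.602,-.015,.06])[0].astype(int);ct=proj("top",[.602,-.015,.06])[0].astype(int);print(cs,ct)
f=lambda im,c:cv2.convertScaleAbs(cv2.resize(im[c[1]-50:c[1]+50,c[0]-60:c[0]+60],None,fx=6,fy=6,interpolation=cv2.INTER_CUBIC)[50:-50],alpha=2)
cv2.imwrite("pics/c4.png",cv2.resize(np.hstack([f(a,cs),f(b,ct)]),None,fx=.55,fy=.55))
E
```

```text
t: 22.95
t 22.95 q [ -8.4  20.9 113.9  55.   10.2  25.4] grasp now [ 0.6019 -0.015   0.0803] w 0.0523 F [ 0.4  0.2 -1.6]
shift mm [  0.2   0.  -38.2] turn deg [-0.02  0.02  0.03]
[325 236] [335 234]
```

View pics/c4.png

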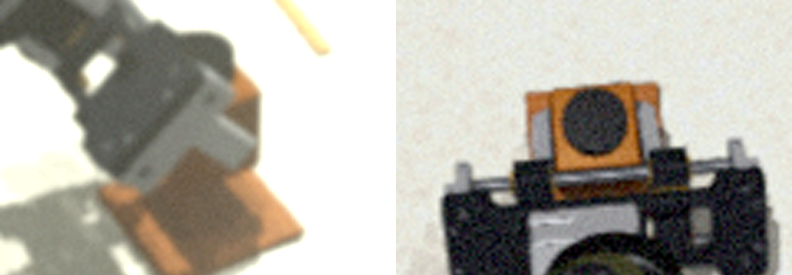

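The jar hangs upright over the coaster, with its cap at right-crop (596,120) and its glass edges parallel to the coaster. Next I measure the cap centre.

Run:
```python
from h import *
im=cv2.imread("pics/t4.png");print(proj("top",[.602,-.015,.1233]))
u=proj("top",[.602,-.015,.1233])[0].astype(int)
m=np.zeros(im.shape[:2],np.uint8);s=np.s_[u[1]-16:u[1]+14,u[0]-16:u[0]+16];m[s]=cv2.inRange(im.max(2),0,42)[s]
m=cv2.morphologyEx(m,cv2.MORPH_OPEN,np.ones((3,3)))
c=max(cv2.findContours(m,cv2.RETR_EXTERNAL,cv2.CHAIN_APPROX_NONE)[0],key=cv2.contourArea)
e=cv2.fitEllipse(c);print(e,cv2.boundingRect(c),ray("top",e[0],.1233))
h=cv2.cvtColor(im,cv2.COLOR_BGR2HSV);k=cv2.inRange(h,(3,90,60),(25,255,255));ys,xs=np.nonzero(k[215:262,305:370]);print(np.bincount(ys)[:12],)
for y in range(226,238,3): 
    x=np.nonzero(k[y,305:370])[0]+305; print(y,x)
```

```text
[[335.28125159 228.43341915]]
((334.93072509765625, 228.78451538085938), (18.618122100830078, 19.300085067749023), 4.7337822914123535) (326, 219, 19, 20) [[ 0.60130957 -0.01431328  0.1233    ]]
[ 0  0  1 19 25 25 27 25 19 16 12 10]
226 [315 316 317 322 323 324 325 345 346 354]
229 [315 322 323 324 345 346 347]
232 [315 323 324 325 345 346 347]
235 [323 324 325 326 343 344 345 346 347]
```

The cap is within 1 mm of the coaster centre, so I can lower it.

```bash
python3 -m inch '0.3 .5 -.5 -4 0 0 0; 0.3 0 0 -4 0 0 0; 0.3 0 0 -4 0 0 0; 0.3 0 0 -4 0 0 0; 0.3 0 0 -4 0 0 0; 0.3 0 0 -4 0 0 0; 0.3 0 0 -4 0 0 0; 0.3 0 0 -4 0 0 0; 0.3 0 0 -2 0 0 0; 0.3 0 0 -1 0 0 0' | head -1
python3 - <<'E'
from h import *
R=target(4.66,50,True);togo(np.array([.6022,-.0155,.040]),R)
E
python3 -m inch '0.3 0 0 -.5 0 0 0; 0.3 0 0 -.5 0 0 0; 0.3 0 0 -.5 0 0 0; 0.3 0 0 -.5 0 0 0; 0.3 0 0 -.5 0 0 0; 0.3 0 0 -.5 0 0 0; 0.3 0 0 0 0 0 0; 0.3 0 0 0 0 0 0; 0.3 0 0 0 0 0 0; 0.3 0 0 0 0 0 0' | head -1
python3 - <<'E'
from h import *
R=target(4.66,50,True);togo(np.array([.6022,-.0155,.040]),R)
E
```

```text
t: 24.3
t 24.3 q [ -8.5  25.2 114.3  81.6   8.5  -1.6] grasp now [ 0.6024 -0.0155  0.0454] w 0.0518 F [ 0.2  0.3 -1.7]
shift mm [-0.1  0.  -5.4] turn deg [-0.02  0.02  0.03]
t: 25.55
t 25.55 q [ -8.5  25.6 114.3  84.2   8.4  -4.2] grasp now [ 0.6023 -0.0155  0.0424] w 0.0519 F [ 0.1  0.4 -1.6]
shift mm [-0.1  0.  -2.4] turn deg [-0.02  0.01  0.02]
```

```bash
python3 -m inch '0.3 0 0 -.4 0 0 0; 0.3 0 0 -.4 0 0 0; 0.3 0 0 -.4 0 0 0; 0.3 0 0 -.4 0 0 0; 0.3 0 0 -.2 0 0 0; 0.3 0 0 -.2 0 0 0; 0.3 0 0 0 0 0 0; 0.3 0 0 0 0 0 0; 0.3 0 0 0 0 0 0; 0.3 0 0 0 0 0 0' | head -1
python3 - <<'E'
from h import *
R=target(4.66,50,True);togo(np.array([.6022,-.0155,.040]),R)
E
```

```text
t: 26.8
t 26.8 q [ -8.5  25.8 114.3  86.    8.4  -6. ] grasp now [ 0.6024 -0.0155  0.0406] w 0.0519 F [-2.2 -0.6  1.4]
shift mm [-0.2  0.  -0.5] turn deg [-0.02  0.03  0.03]
```

```bash
python3 -m inch '0.3 0 0 -.3 0 0 0; 0.3 0 0 0 0 0 0; 0.3 0 0 0 0 0 0; 0.56 0 0 0 0 0 0; 0.58 0 0 0 0 0 0; 0.62 0 0 0 0 0 0; 0.7 0 0 0 0 0 0; 0.8 0 0 0 0 0 0; 0.9 0 0 0 0 0 0; 0.9 0 0 0 0 0 0' 10 | tail -3
python3 -m inch '0.95 0 0 0 0 0 0; 0.95 -2 0 2.4 0 0 0; 0.95 -5 -.4 6 0 0 0; 0.95 -6.4 -.5 7.7 0 0 0; 0.95 -6.4 -.5 7.7 0 0 0; 0.95 -6.4 -.5 7.7 0 0 0; 0.95 -6.4 -.5 7.7 0 0 0; 0.95 -6.4 -.5 7.7 0 0 0; 0.95 -6.4 -.5 7.7 0 0 0; 0.95 -6.4 -.5 7.7 0 0 0'
python3 -m inch '1 -13 -1 15 0 0 0; 1 -13 -1 15 0 0 0; 1 -13 -1 15 0 0 0; 1 -13 -1 15 0 0 0; 1 -13 -1 15 0 0 0; 1 -13 -1 15 0 0 0; 1 -10 -1 15 0 0 0; 1 0 0 15 0 0 0; 1 0 0 10 0 0 0; 1 0 0 0 0 0 0' | head -2
python3 - <<'E'
from h import *
a=viewer.get_image("side");b=viewer.get_image("top");cv2.imwrite("pics/t5.png",b)
cs=proj("side",[.602,-.015,.05])[0].astype(int);ct=proj("top",[.602,-.015,.05])[0].astype(int);print(cs,ct,proj("top",[.602,-.015,.083]),proj("top",[.602,-.015,.064]))
f=lambda im,c:cv2.convertScaleAbs(cv2.resize(im[c[1]-35:c[1]+35,c[0]-33:c[0]+33],None,fx=6,fy=6,interpolation=0),alpha=1.8)
cv2.imwrite("pics/c5.png",np.hstack([f(a,cs),f(b,ct)]))
E
```

```text
wrist_force: [0.5, 1.4, -0.6]
gripper_width: 0.0845
grip_force: 0.0
t: 29.3
ee_pos: [0.4346, -0.0288, 0.241]
ee_rot: [[0.763, 0.081, 0.641], [0.062, -0.997, 0.052], [0.643, -0.0, -0.766]]
wrist_force: [0.3, 1.0, 0.0]
gripper_width: 0.0891
grip_force: 0.0
t: 30.55
ee_pos: [0.3469, -0.0358, 0.371]
[325 240] [335 235] [[335.35474485 232.17651768]] [[335.3872974 233.8344574]]
```

View pics/c5.png

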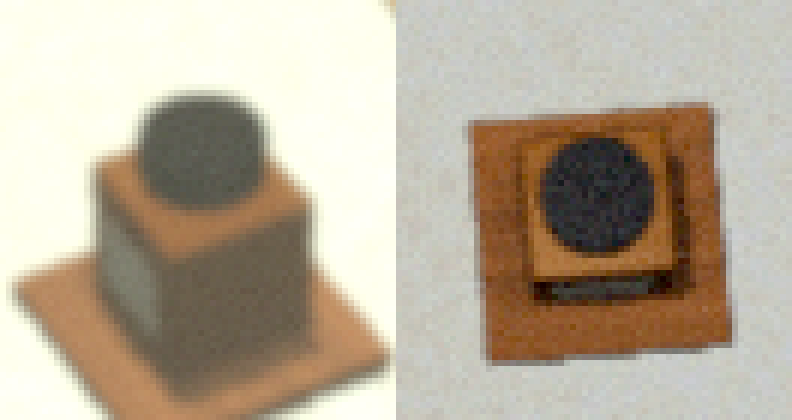

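The jar stands upright, centred on the coaster (cap at pixel (335,232), where (335.4,232.2) was expected) and lined up to about 1°. The gripper is well clear.

```bash
python3 -c "
from workcell import r
print(r.finish_job())"
```

```text
the job is handed in; nothing more can be done
None
```

The square jar was turned upside down, held still there for about 2.5 s, then set upright on the coaster (within about 1 mm of centre, lined up to about 1°) and released; I handed the job in at about 31 s and got no verdict back, and the inverted hold is confirmed only by tool pose and grip readings because the jar was out of the side camera's view.

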